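Make up two dairy orders, one in a tray and one on the roller lane

TASK

Make up two cheese-shop orders from the stock in the middle of the table. Counter order, in the grey tray: lay the long cheese bar flat in the long compartment and stand the tall tub upright in the empty square cell. Collection order, on the sloped roller lane: first the carton, lengthwise, then the low tub upright behind it, each let go at the raised end so that it rolls down by itself, the carton to the stop and the tub up against the carton; leave the short bar, the flat tin and the jar already in the tray where they are.

Things in the scene. Friction and masses are not known exactly. Their poses are not given: they have to be found in the camera images.
- long_bar: the longer of the two loose pale yellow cheese bars in the middle of the table (not one of the row fixed on the white board at the back), a solid block 130 x 45 x 45 mm (x, y, z), about 0.27 kg, lying on the table. Origin: centre of its underside, x along its length, z up. Goes into the tray's long compartment.
- tall_tub: the taller, narrower of the two yellow tubs with white lids, a plain upright cylinder of diameter 52 mm, height 90 mm, about 0.3 kg. Origin: centre of its underside, z up. Goes into the tray's empty cell.
- carton: closed brown cardboard carton with a pale paper tape along its top, 90 x 60 x 62 mm (x, y, z), about 0.35 kg. Origin: centre of its underside, x along its length (and the tape), z up. Goes first onto the roller lane, its length along the lane (it does not fit crosswise).
- low_tub: the lower, wider of the two yellow tubs with white lids, a plain upright cylinder of diameter 66 mm, height 55 mm, about 0.2 kg. Origin: centre of its underside, z up. Goes onto the roller lane after the carton.
- tray: fixed grey tray, 190 x 175 mm (x, y); floor 4 mm, walls 20 mm above the table, walls 5 mm thick. Origin: centre of its underside, on the table; z up. Long compartment 180 (x) x 70 mm (y), centred at x 0, y +47.5 mm. Two cells 87 (x) x 90 mm (y), centred at x +46, y -37.5 mm (empty: for the tall tub) and x -46, y -37.5 mm (holds the jar).
- lane: fixed lane of free steel rollers between rails, 300 x 104 mm. Origin: on the table under its middle; x along it, uphill. Roller tops: 60 mm high at x 0, rising 0.13 rad to +x. Face of the stop plate (30 mm high) at x -136 mm, raised end x +145. Rails 88 mm apart, 10 mm above rollers. Let go with centre at x +80 to +105 mm; no touching below +20. They stop at about x -86 (carton), -9 (low tub).
- short_bar: the shorter cheese bar, 75 x 45 x 45 mm, not part of either order: leave it. Origin: centre of its underside, x along its length.
- flat_tin: flat round metal tin, diameter 64 mm, height 28 mm, not part of either order: leave it. Origin: centre of its underside.
- jar: small amber jar with a steel lid, diameter 54 mm, height 45 mm, already standing in the tray's -x cell: leave it. Origin: centre of its underside.

How it is judged:
By the outcome, as a careful person would: the job done as asked, in the order asked, and still so for the second after the job is handed in, with the robot touching nothing.
It also fails if it takes over 96 s, if anything falls off the work surface, if the arm or the gripper's body presses on something with over 40 N, if the wrist force passes 120 N, or if a joint passes its speed limit or range.

ROBOT

A 6-joint arm with a two-finger parallel gripper is mounted at the origin on the work surface. World frame = base frame: x ahead of the robot, y to its left, z up, the work surface at z = 0. Lengths are in m, angles in rad, forces in N, time in s.
With the tool pointing down it reaches from about 0.325 to 0.85 m from the base axis. Payload 4.4 kg.
Tool frame: the origin (TCP) lies at the very end of the fingers, on their centre line; the grasp point (between the pads) lies 19 mm behind it; z points along the fingers, y is the line along which they close (so a half turn about z gives the same grasp; the last joint's range is limited). The gripper opens to 94 mm and grips with 3 to 60 N. Pads are 16 mm wide; open, the fingers measure 119 mm over their backs; the gripper's body (75 mm by 177 mm) begins 78 mm behind the grasp point.
Start: joints at [1.169, 0.207, 1.542, -0, 1.393, -0.15], TCP at [0.143, 0.557, 0.175] pointing down, gripper open.
Joint ranges: [-2.73, 2.73], [-0.86, 2.22], [0.23, 2.46], [-1.11, 4.25], [0.08, 2.63], [-2.82, 2.82]. Speed limits (rad/s): [2.79, 2.79, 3.14, 3.14, 3.14, 3.14].

INTERFACE

Orientations are given as [roll, pitch, yaw] about the fixed x, y, z axes, in that order (R = Rz(yaw) Ry(pitch) Rx(roll)).
In Python, from rig import sense, camera, close_job, masks_of, mark_of gives the robot as it stands. The module is installed in compiled form; this text tells all that it offers.
- The arm moves only by the tool arm_command, never from a script. Its argument "rows" is a list of rows, each a list of 3 entries, a list of its own where there are three numbers: the shift along the tool's x, y, z in mm, then the turn, a rotation vector about the tool's x, y, z in rad, then the finger opening in mm, from 0 to 94. A call has 1 to 12 rows; each row shifts and turns the commanded pose from where the row before left it, along the tool's axes as they then stand; what a row does not reach is not made up. A row lasts 1/12 s, in which the tool goes at most 41.7 mm and 7.16 degrees, less where a joint would pass 70% of its speed; a pose out of reach is approached as far as the arm can. A call is refused whole if a number of a shift passes 41.7 or a number of a turn 0.125, either way. A call with a gripper value outside its range is refused whole. The fingers move at their own pace and stop on an object; the grip force is fixed at half the most. Time passes only in rows, so rows that do not move let the fingers close. It gives the time, the measured TCP pose, the force, the opening and the grip force at its end, in the units of the state.
- sense(): the state, without advancing time (a new reading comes with each control period).
- camera(name): name is "scene" or "top" or "wrist"; returns a dict with "pixels" (400x640x3 uint8, red, green, blue), "intrinsics" (3x3 intrinsics, pixels), "xyz" and "attitude" of the camera in the world. Camera axes: x right, y down, z forward; pixel columns grow to the right and rows downward; lengths in m; the calibration is good to about 2 mm. A picture is of the moment at which its call begins. There is no depth.
- close_job(): hands the job in; it is judged then, once.
Trained networks look in a picture, given as the dict that the camera call returned (one of the last four; its "shot" number tells which), for a name from the list of things; names that differ only in an ending like _2 or _b are one class to them, and where a whole thing is asked for, a point or a joint stands for the part that bears it (a point fixed in the world has none). Each returns a list of dicts, best first, with "confidence" (0 to 1); they miss things now and then, are a little off and sometimes report something else, mostly with a low value. They report only what shows in the picture. A call takes as long as a camera call.
- masks_of(picture, name): "mask" (400x640 bool, what is visible of it) and "uv" ([column, row] in pixels, amid what is visible of it).
- mark_of(picture, name): "uv" ([column, row] in pixels: a listed point, or the origin of a listed thing).
The state is a dict: "t": time; "q": joint angles; "qd": joint speeds; "joint_torque": joint torques, N m; "ee_pos": TCP position; "tool_rot": TCP orientation; "ft_force": force on the tool from outside, world axes, zero at the start; "ft_torque": the same for the moment, N m; "finger_gap": finger opening in m; "grip_force": force on a finger pad.
Only numpy, scipy, OpenCV 4.12 (cv2) and the standard library are available. Lean on these libraries where they do the work, as an engineer would, in place of code of your own. Each camera call takes 0.05 s, during which the arm holds its last target. There are 200 camera calls.

## Working session

There is one attempt and no reset: what is moved stays moved. The work goes in short steps, Python scripts to look and compute and a tool call to move; the robot and the scene stay as the last step left them, time stands still between calls to the robot, and variables do not carry over. Pictures are saved under pics/ and viewed, at most 14 in all, crops included, and the job is handed in when it is done.

Besides the shell and the picture viewer there is one more tool, called by a JSON object that holds its "name" and its "arguments". arm_command: Moves the arm, as the interface text tells. Its arguments: {"type":"object","properties":{"rows":{"type":"array"}},"required":["rows"]}

```bash
mkdir -p pics
cat > h.py <<'E'
import numpy as np,cv2
from rig import *
from scipy.spatial.transform import Rotation as R
def RT(c):
    a=np.array(c["attitude"],float)
    return (a if a.shape==(3,3) else R.from_euler('xyz',a).as_matrix()), np.array(c["xyz"])
def ray(c,uv,z):
    A,p=RT(c);K=np.array(c["intrinsics"])
    d=A@np.linalg.solve(K,[uv[0],uv[1],1.]);return p+d*(z-p[2])/d[2]
def proj(c,P):
    A,p=RT(c);q=np.array(c["intrinsics"])@(A.T@(np.array(P)-p));return q[:2]/q[2]
def save(c,n): cv2.imwrite('pics/'+n,c["pixels"][:,:,::-1])
E
python3 - <<'E'
from h import *
s=sense();print(s)
for n in("top","scene"):
    c=camera(n);save(c,n+'0.png');print(n,c["xyz"],c["attitude"],c["intrinsics"])
    for o in "long_bar tall_tub carton low_tub tray lane short_bar flat_tin jar".split():
        for k in mark_of(c,o)[:2]: print(o,np.round(k["uv"]),round(k["confidence"],2),np.round(ray(c,k["uv"],0.06 if o=='lane' and 0 else 0),3))
        for k in masks_of(c,o)[:2]:
            r=cv2.minAreaRect(np.argwhere(k["mask"])[:,::-1].astype(np.float32));print('   mask',np.round(k["uv"]),round(k["confidence"],2),np.round(r[0]),np.round(r[1]),round(r[2]))
E
```

```text
{'t': 0.0, 'q': array([ 1.16951641e+00,  2.07412301e-01,  1.54293525e+00,  3.76280223e-06,
        1.39349054e+00, -1.50501193e-01]), 'qd': array([ 1.28259432e-03, -1.04171985e-03, -1.50640678e-04, -6.72918024e-05,
        8.21923371e-04, -7.22171429e-04]), 'joint_torque': array([ 1.60536515e-04, -3.70875335e+01, -2.81418943e+01,  6.99584093e-02,
        3.61665851e-02, -1.58610505e-04]), 'ee_pos': array([0.14235837, 0.55620271, 0.17340414]), 'tool_rot': array([-3.13937316e+00, -3.40326077e-04,  2.89081288e+00]), 'ft_force': array([0.7014872 , 0.18293835, 0.02351862]), 'ft_torque': array([-0.03072562, -0.0086688 , -0.04539028]), 'grip_force': 0.0, 'finger_gap': 0.0937676130652512}
top [ 0.31028564 -0.00856961  0.99272011] [-2.9174129   0.00318514 -1.74654404] [[402.14132177   0.         318.333421  ]
 [  0.         402.14132177 202.99988153]
 [  0.           0.           1.        ]]
long_bar [252. 184.] 0.91 [0.612 0.113 0.   ]
   mask [248. 179.] 0.72 [250. 180.] [55. 21.] 84
tall_tub [347. 168.] 0.98 [ 0.613 -0.135  0.   ]
   mask [348. 162.] 0.79 [346. 159.] [30. 21.] 90
carton [
[... 1310 characters left out ...]
45.] 0.37 [358. 243.] [26. 56.] 31
low_tub [377. 210.] 0.78 [0.455 0.107 0.   ]
   mask [377. 202.] 0.82 [378. 205.] [32. 26.] 90
tray [233. 183.] 0.71 [ 0.495 -0.319  0.   ]
   mask [235. 184.] 0.58 [231. 181.] [83. 46.] 10
lane [453. 237.] 0.95 [0.486 0.307 0.   ]
lane [265. 227.] 0.53 [ 0.631 -0.131  0.   ]
   mask [456. 228.] 0.91 [455. 231.] [ 59. 104.] 16
short_bar [336. 202.] 0.87 [ 0.462 -0.006  0.   ]
   mask [338. 197.] 0.76 [335. 194.] [29. 18.] 90
flat_tin [313. 235.] 0.82 [ 0.609 -0.006  0.   ]
   mask [311. 233.] 0.72 [313. 230.] [24. 26.] 90
jar [231. 170.] 0.84 [ 0.438 -0.366  0.   ]
jar [310. 233.] 0.69 [ 0.606 -0.016  0.   ]
   mask [229. 164.] 0.63 [229. 165.] [21. 17.] 81
```

Run:
```python
import cv2
a=cv2.imread('pics/top0.png')[100:320,90:490];cv2.imwrite('pics/a.png',cv2.resize(a,None,fx=2,fy=2,interpolation=cv2.INTER_CUBIC))
a=cv2.imread('pics/scene0.png')[100:330,160:560];cv2.imwrite('pics/b.png',cv2.resize(a,None,fx=2,fy=2,interpolation=cv2.INTER_CUBIC))
```

```text
(no output)
```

View pics/a.png

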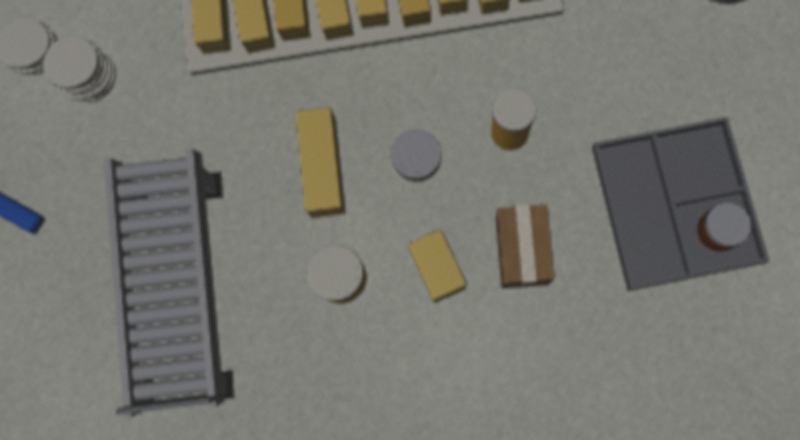

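View pics/b.png

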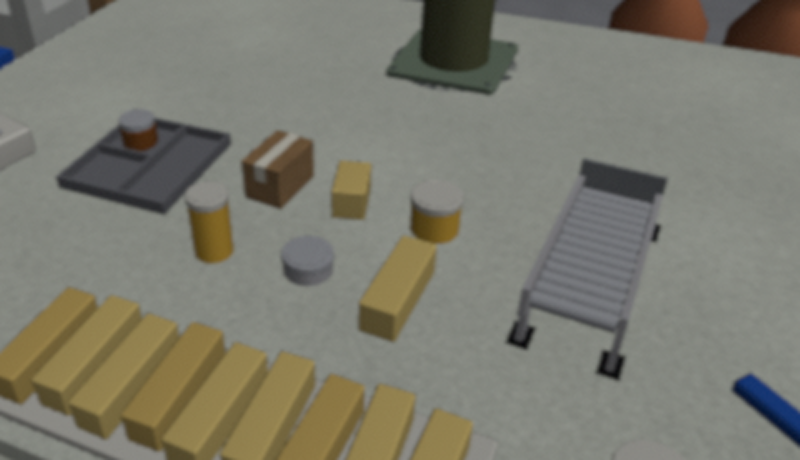

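The top view (crop doubled, offset 90,100) shows the long bar at (320,160), tall tub (512,120), carton (525,245), low tub (335,272), short bar (437,265) and tin (416,155). The tray corners are (593,146), (727,119), (767,262) and (629,290). The lane's raised end is at the top and its stop at the bottom.

```bash
cat > fit.py <<'E'
from h import *
from scipy.optimize import minimize,least_squares
def box(a,b,h): return np.array([[x,y,z] for x in(-a/2,a/2) for y in(-b/2,b/2) for z in(0,h)])
def cyl(d,h):
    t=np.linspace(0,2*np.pi,24,endpoint=False);return np.array([[d/2*np.cos(u),d/2*np.sin(u),z] for u in t for z in(0,h)])
M=dict(long_bar=box(.13,.045,.045),carton=box(.09,.06,.062),short_bar=box(.075,.045,.045),tall_tub=cyl(.052,.09),low_tub=cyl(.066,.055),flat_tin=cyl(.064,.028),jar=cyl(.054,.045))
def pts(P,p): c,s=np.cos(p[2]),np.sin(p[2]);return P@np.array([[c,s,0],[-s,c,0],[0,0,1]])+[p[0],p[1],p[3] if len(p)>3 else 0]
def hull(c,W): return cv2.convexHull(np.array([proj(c,w) for w in W],np.float32))
def fit(views,P,x0,yaw):
    def cost(p):
        e=0
        for c,m in views:
            I=np.zeros(m.shape,np.uint8);h=hull(c,pts(P,p))
            cv2.fillPoly(I,[np.round(h*16).astype(np.int32)],255,cv2.LINE_AA,4)
            e+=np.abs(I/255.-m).sum()/m.sum()
        return e
    S=np.array([[0,0,0],[.015,0,0],[0,.015,0],[0,0,.3]])
    return min((minimize(cost,[*x0,y],method='Nelder-Mead',options=dict(initial_simplex=S+[*x0,y],xatol=1e-4,fatol=1e-4)) for y in yaw),key=lambda r:r.fun)
E
cat > t.py <<'E'
from fit import *
T=camera("top");S=camera("scene")
G=dict(long_bar=(.615,.107,[0,.2]),tall_tub=(.615,-.132,[0]),carton=(.462,-.12,[0,.2]),low_tub=(.462,.107,[0]),short_bar=(.464,-.003,[.4]),flat_tin=(.605,-.005,[0]),jar=(.445,-.362,[0]))
I=T["pixels"][:,:,::-1].copy();J=S["pixels"][:,:,::-1].copy()
def draw(W):
    for c,A in((T,I),(S,J)): cv2.polylines(A,[np.round(hull(c,W)*16).astype(int)],True,(0,255,0),1,cv2.LINE_AA,4)
for o,(x,y,yw) in G.items():
    v=[]
    for c in(T,S):
        for k in masks_of(c,o)[:1]:
            if np.linalg.norm(ray(c,k["uv"],.03)[:2]-[x,y])<.06: v.append((c,k["mask"]))
    if not v: print(o,'none');continue
    f=[fit([q],M[o],(x,y),yw) for q in v]
    r=fit(v,M[o],(x,y),yw);print(o,len(v),np.round(r.x,4),round(r.fun,2),[np.round(g.x,3) for g in f]);draw(pts(M[o],r.x))
def cf(uv,L,x0):
    return least_squares(lambda p:np.concatenate([proj(T,w)-(np.array(u)/2+[90,100]) for u,w in zip(uv,pts(np.array(L),p))]),x0)
r=cf([(593,146),(727,119),(767,262),(629,290)],[[.095,.0875,.02],[.095,-.0875,.02],[-.095,-.0875,.02],[-.095,.0875,.02]],[.5,-.32,.2]);print('tray',np.round(r.x,4),np.round(r.fun,1));draw(pts(box(.19,.175,.02),r.x))
l=[[.15,.052,.0896],[.15,-.052,.0896],[-.15,.052,.0504],[-.15,-.052,.0504]]
r=cf([(110,161),(197,153),(126,405),(213,398)],l,[.49,.31,0]);print('lane',np.round(r.x,4),np.round(r.fun,1));draw(pts(np.array(l),r.x))
cv2.imwrite('pics/a1.png',cv2.resize(I[100:320,90:490],None,fx=2,fy=2));cv2.imwrite('pics/b1.png',cv2.resize(J[100:330,160:560],None,fx=2,fy=2))
E
python3 t.py
```

```text
long_bar 2 [ 0.6153  0.1132 -0.0213] 0.21 [array([ 0.617,  0.113, -0.044]), array([ 0.615,  0.113, -0.001])]
tall_tub 1 [ 0.6201 -0.1295 -0.0919] 0.13 [array([ 0.62 , -0.129, -0.092])]
carton 2 [ 0.4664 -0.1152 -0.0553] 0.18 [array([ 0.465, -0.115, -0.16 ]), array([ 0.466, -0.117, -0.032])]
low_tub 2 [ 0.469   0.1104 -0.0818] 0.32 [array([ 0.471,  0.111, -0.136]), array([ 0.469,  0.11 , -0.156])]
short_bar 2 [ 0.4619 -0.0078  0.2782] 0.27 [array([ 0.46 , -0.008,  0.249]), array([ 0.462, -0.01 ,  0.34 ])]
flat_tin 2 [ 0.608  -0.0064 -0.1156] 0.28 [array([ 0.606, -0.006,  0.057]), array([ 0.608, -0.006,  0.236])]
jar 2 [ 0.4461 -0.3636  0.0953] 0.35 [array([ 0.446, -0.36 ,  0.074]), array([ 0.441, -0.368,  0.331])]
tray [ 0.4851 -0.3164  0.0211] [-0.3 -1.  -0.3 -0.5  0.7  0.7 -0.1  0.7]
lane [ 0.4953  0.3079 -0.0752] [-0.8 -4.4  0.2 -4.7 -0.9  4.7  1.4  3.5]
```

View pics/a1.png

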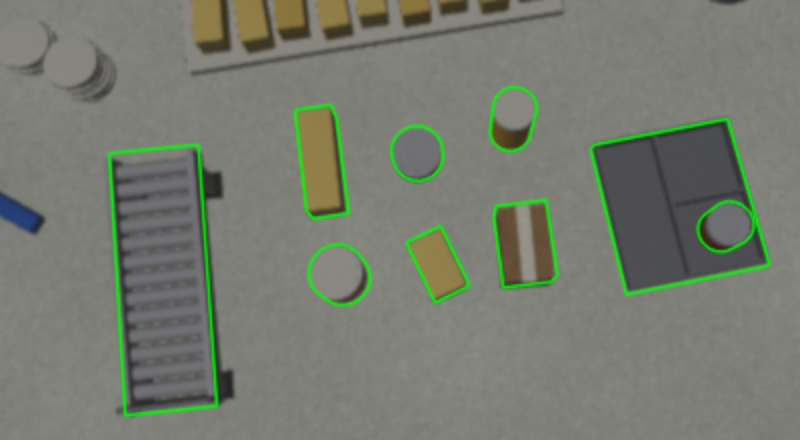

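View pics/b1.png

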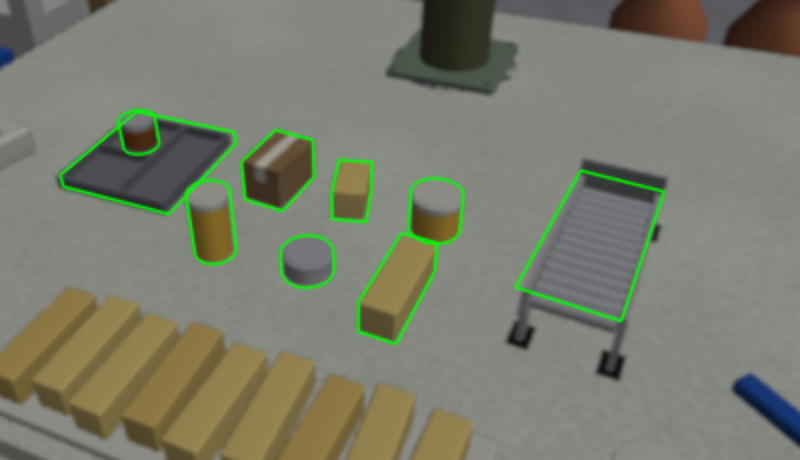

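The fits land well on the parts. The lane looks about 4 mm nearer the robot than fitted (~0.491, 0.308). I'll go above the long bar.

{"name": "arm_command", "arguments": {"rows": [[[-30,-27,0],[0,0,-0.115],94],[[-30,-27,0],[0,0,-0.115],94],[[-30,-27,0],[0,0,0],94],[[-30,-27,0],[0,0,0],94],[[-30,-27,0],[0,0,0],94],[[-30,-27,0],[0,0,0],94],[[-30,-27,0],[0,0,0],94],[[-30,-27,0],[0,0,0],94],[[-30,-27,0],[0,0,0],94],[[-30,-27,0],[0,0,0],94],[[-30,-27,0],[0,0,0],94],[[-30,-27,0],[0,0,0],94]]}}

```text
t: 3.7
ee_pos: [0.486, 0.2148, 0.1748]
tool_rot: [3.141, 0.001, 3.119]
ft_force: [0.5, -0.0, -1.1]
finger_gap: 0.0943
grip_force: 0.0
```

{"name": "arm_command", "arguments": {"rows": [[[-30,-27,0],[0,0,0],94],[[-30,-27,0],[0,0,0],94],[[-30,-27,0],[0,0,0],94],[[-15,-15,0],[0,0,0],94],[[0,0,0],[0,0,0],94],[[0,0,0],[0,0,0],94]]}}

```text
t: 4.2
ee_pos: [0.5878, 0.1172, 0.1741]
tool_rot: [3.141, -0.001, 3.117]
ft_force: [0.1, 0.6, -0.6]
finger_gap: 0.0941
grip_force: 0.0
```

```bash
cat > w.py <<'E'
# wrist look: python3 w.py obj x y yaw name [tx ty tz tyaw target]
import sys
from fit import *
def goto(x,y,z,yaw,pitch=0):
    s=sense();A=R.from_euler('xyz',s["tool_rot"])
    d=A.inv().apply(np.array([x,y,z])-s["ee_pos"])*1000
    B=R.from_euler('z',yaw)*R.from_euler('y',pitch)*R.from_euler('x',np.pi)
    print('  shift mm',np.round(d,1),'turn',np.round((A.inv()*B).as_rotvec(),3))
def st():
    s=sense();print('t',round(s["t"],2),'tcp',np.round(s["ee_pos"],4),'rot',np.round(s["tool_rot"],3),'F',np.round(s["ft_force"],1),'gap',round(s["finger_gap"],4),'grip',round(s["grip_force"],1))
def look(o,x,y,yaw,name=None,z=0):
    c=camera("wrist");ks=masks_of(c,o)
    if name: I=c["pixels"][:,:,::-1].copy()
    for k in ks[:1]:
        m=k["mask"];print(o,'conf',round(k["confidence"],2),'bbox',np.argwhere(m).min(0),np.argwhere(m).max(0))
        r=fit([(c,m)],M[o],(x,y),[yaw]);print('  fit',np.round(r.x,4),round(r.fun,2))
        if name: cv2.polylines(I,[np.round(hull(c,pts(M[o],r.x))).astype(int)],True,(0,255,0),1)
    if name: cv2.imwrite('pics/'+name,I)
    return c
E
python3 - <<'E'
from w import *
st();look('long_bar',.616,.113,-.02,'w1.png');goto(.616,.113,.02,np.pi-.02)
E
```

```text
t 4.2 tcp [0.5878 0.1172 0.1741] rot [ 3.141e+00 -1.000e-03  3.117e+00] F [ 0.1  0.6 -0.6] gap 0.0941 grip 0.0
long_bar conf 0.78 bbox [142 299] [266 344]
  fit [ 0.6184  0.1151 -0.0483] 0.07
  shift mm [-29.7  -5.3 154.3] turn [ 0.001 -0.001 -0.002]
```

View pics/w1.png

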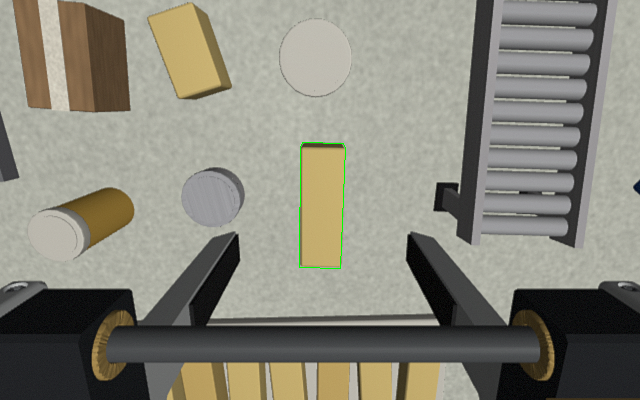

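The wrist view shows the bar at (322,205), with the fit lying exactly on it: (0.618, 0.115), yaw -0.05. I'll descend and grip.

{"name": "arm_command", "arguments": {"rows": [[[-15,-1,20],[0,0,0.015],94],[[-15,-1,20],[0,0,0.015],94],[[0,0,30],[0,0,0],94],[[0,0,30],[0,0,0],94],[[0,0,30],[0,0,0],94],[[0,0,16],[0,0,0],94],[[0,0,9],[0,0,0],94],[[0,0,0],[0,0,0],94],[[0,0,0],[0,0,0],30],[[0,0,0],[0,0,0],30],[[0,0,0],[0,0,0],30],[[0,0,0],[0,0,0],30]]}}

```text
t: 5.3
ee_pos: [0.6189, 0.1154, 0.0215]
tool_rot: [3.141, 0.003, 3.089]
ft_force: [-0.8, -0.4, 0.3]
finger_gap: 0.0706
grip_force: 0.0
```

Run:
```python
from w import *
st()
```

```text
t 5.3 tcp [0.6189 0.1154 0.0215] rot [3.141e+00 3.000e-03 3.089e+00] F [-0.8 -0.4  0.3] gap 0.0706 grip 0.0
```

{"name": "arm_command", "arguments": {"rows": [[[0,0,3],[0,0,0],30],[[0,0,0],[0,0,0],30],[[0,0,0],[0,0,0],30],[[0,0,0],[0,0,0],30],[[0,0,0],[0,0,0],30],[[0,0,0],[0,0,0],30],[[0,0,0],[0,0,0],30],[[0,0,-20],[0,0,0],30],[[0,0,-30],[0,0,0],30],[[0,0,-40],[0,0,0],30],[[0,0,-40],[0,0,0],30],[[0,0,-30],[0,0,0],30]]}}

```text
t: 6.3
ee_pos: [0.6185, 0.1153, 0.1802]
tool_rot: [3.141, 0.004, 3.089]
ft_force: [1.4, 0.5, 0.9]
finger_gap: 0.0296
grip_force: 0.0
```

Run:
```python
from w import *
st()
p=[.4851,-.3164,.0211]
for y in(.0475,): 
  q=pts(np.array([[0,y,0]]),p)[0];print(q);goto(q[0],q[1],.16,np.pi+p[2])
```

```text
t 6.3 tcp [0.6185 0.1153 0.1802] rot [3.141 0.004 3.089] F [1.4 0.5 0.9] gap 0.0296 grip 0.0
[ 0.48409782 -0.26891057  0.        ]
  shift mm [ 114.2 -390.7   19.7] turn [ 0.     0.004 -0.073]
```

Run:
```python
from w import *
look('long_bar',.618,.115,-.05,'w2.png')
```

```text
long_bar conf 0.56 bbox [113 299] [237 344]
  fit [ 0.6173  0.1155 -0.0344] 0.06
```

View pics/w2.png

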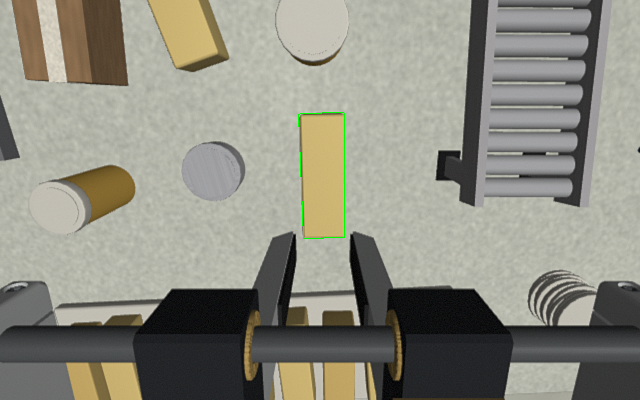

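Run:
```python
from w import *
s=sense();c=camera("wrist");A=R.from_euler('xyz',s["tool_rot"])
for d in([0,0,0],[0,.015,0],[0,-.015,0],[0,.015,-.019]): print(d,proj(c,s["ee_pos"]+A.apply(d)))
print(RT(c)[1]-s["ee_pos"])
```

```text
[0, 0, 0] [322.45550736 225.43078306]
[0, 0.015, 0] [345.52100028 225.39438322]
[0, -0.015, 0] [299.38675454 225.46718805]
[0, 0.015, -0.019] [347.60863726 236.2838727 ]
[-0.07963038  0.00373575  0.20991818]
```

{"name": "arm_command", "arguments": {"rows": [[[0,0,0],[0,0,0],94],[[0,0,0],[0,0,0],94],[[0,0,0],[0,0,0],94],[[0,0,0],[0,0,0],94],[[0,0,35],[0,0,0],94],[[0,0,35],[0,0,0],94],[[0,0,30],[0,0,0],94],[[0,0,30],[0,0,0],94],[[0,0,20],[0,0,0],94],[[0,0,11],[0,0,0],94],[[0,0,0],[0,0,0],94],[[0,0,0],[0,0,0],60]]}}

```text
t: 7.45
ee_pos: [0.6172, 0.1152, 0.0151]
tool_rot: [-3.141, -0.001, 3.089]
ft_force: [-0.2, 0.5, 0.5]
finger_gap: 0.09
grip_force: 0.0
```

{"name": "arm_command", "arguments": {"rows": [[[0,0,0],[0,0,0],30],[[0,0,0],[0,0,0],30],[[0,0,0],[0,0,0],30],[[0,0,0],[0,0,0],30],[[0,0,0],[0,0,0],30],[[0,0,0],[0,0,0],30],[[0,0,0],[0,0,0],30],[[0,0,0],[0,0,0],30],[[0,0,0],[0,0,0],30]]}}

```text
t: 8.2
ee_pos: [0.6174, 0.1152, 0.0155]
tool_rot: [-3.142, -0.0, 3.089]
ft_force: [0.1, -0.2, 0.5]
finger_gap: 0.0317
grip_force: 0.0
```

Run:
```python
from w import *
st();c=camera("wrist");save(c,'w3.png')
```

```text
t 8.2 tcp [0.6174 0.1152 0.0155] rot [-3.142 -0.     3.089] F [ 0.1 -0.2  0.5] gap 0.0317 grip 0.0
```

View pics/w3.png

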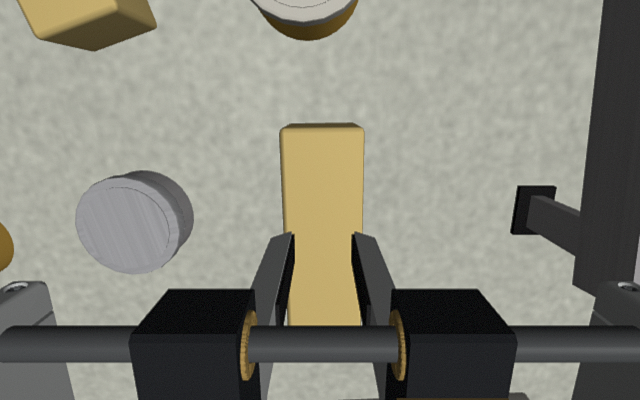

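The closed fingertips show at row 235, in front of (above) the bar's top. So the real finger ends sit about 30 mm higher than the stated TCP. I'll feel for contact on the bar to get the true offset.

{"name": "arm_command", "arguments": {"rows": [[[0,0,1.5],[0,0,0],31],[[0,0,0],[0,0,0],31],[[0,0,0],[0,0,0],31]]}}

```text
t: 8.5
ee_pos: [0.6178, 0.1152, 0.0144]
tool_rot: [3.142, 0.001, 3.089]
ft_force: [-0.8, -0.4, 2.1]
finger_gap: 0.0309
grip_force: 1.3
```

{"name": "arm_command", "arguments": {"rows": [[[0,0,1.5],[0,0,0],31],[[0,0,0],[0,0,0],31],[[0,0,0],[0,0,0],31]]}}

```text
t: 8.75
ee_pos: [0.6178, 0.1152, 0.0144]
tool_rot: [-3.141, 0.0, 3.089]
ft_force: [-3.2, 0.1, 10.0]
finger_gap: 0.0311
grip_force: 4.7
```

{"name": "arm_command", "arguments": {"rows": [[[0,0,1.5],[0,0,0],31],[[0,0,0],[0,0,0],31],[[0,0,0],[0,0,0],31]]}}

```text
t: 9.0
ee_pos: [0.6178, 0.1152, 0.0143]
tool_rot: [-3.141, 0.0, 3.09]
ft_force: [-5.6, 0.5, 15.2]
finger_gap: 0.031
grip_force: 8.0
```

Contact comes at stated z 0.0144, where the bar's top is at 45 mm. So the true tip is stated z + 30.5 mm. I'll lift, open, and go to the proper depth (stated z about -0.012).

{"name": "arm_command", "arguments": {"rows": [[[0,0,-20],[0,0,0],94],[[0,0,0],[0,0,0],94],[[0,0,0],[0,0,0],94],[[0,0,0],[0,0,0],94],[[0,0,0],[0,0,0],94],[[0,0,0],[0,0,0],94],[[0,0,10],[0,0,0],80],[[0,0,15],[0,0,0],80],[[0,0,12],[0,0,0],80],[[0,0,6],[0,0,0],60],[[0,0,0],[0,0,0],30],[[0,0,0],[0,0,0],30]]}}

```text
t: 10.0
ee_pos: [0.6167, 0.1151, -0.0129]
tool_rot: [-3.141, -0.002, 3.089]
ft_force: [0.3, -0.6, 0.2]
finger_gap: 0.0633
grip_force: 0.0
```

{"name": "arm_command", "arguments": {"rows": [[[0,0,0],[0,0,0],30],[[0,0,0],[0,0,0],30],[[0,0,0],[0,0,0],30],[[0,0,0],[0,0,0],30],[[0,0,0],[0,0,0],30],[[0,0,0],[0,0,0],30]]}}

```text
t: 10.5
ee_pos: [0.6184, 0.1152, -0.011]
tool_rot: [3.141, 0.002, 3.089]
ft_force: [0.1, -0.3, 2.8]
finger_gap: 0.045
grip_force: 30.0
```

{"name": "arm_command", "arguments": {"rows": [[[0,0,-25],[0,0,0],30],[[0,0,-35],[0,0,0],30],[[0,0,-40],[0,0,0],30],[[0,-20,-30],[0,0,-0.03],30],[[12,-38,0],[0,0,-0.045],30],[[12,-38,0],[0,0,0],30],[[12,-38,0],[0,0,0],30],[[12,-38,0],[0,0,0],30],[[12,-38,0],[0,0,0],30],[[12,-38,0],[0,0,0],30],[[12,-38,0],[0,0,0],30],[[12,-38,0],[0,0,0],30]]}}

```text
t: 11.5
ee_pos: [0.5236, -0.2113, 0.1169]
tool_rot: [3.14, -0.002, -3.119]
ft_force: [0.8, -0.5, -2.7]
finger_gap: 0.0444
grip_force: 30.0
```

{"name": "arm_command", "arguments": {"rows": [[[6,-38,0],[0,0,0],30],[[6,-22,0],[0,0,0],30],[[0,0,0],[0,0,0],30],[[0,0,0],[0,0,0],30]]}}

```text
t: 11.83
ee_pos: [0.5135, -0.2713, 0.1168]
tool_rot: [3.14, -0.002, -3.122]
ft_force: [-0.6, 0.8, -3.3]
finger_gap: 0.0449
grip_force: 30.0
```

Run:
```python
from w import *
st();c=camera("wrist");I=c["pixels"][:,:,::-1].copy();cv2.imwrite('pics/w4r.png',I)
q=pts(box(.19,.175,.02),[.4851,-.3164,.0211])
for i in(1,5,7,3): print(np.round(proj(c,q[i])))
cv2.polylines(I,[np.array([proj(c,q[i]) for i in(1,3,7,5)]).round().astype(int)],True,(0,255,0),1);cv2.imwrite('pics/w4.png',I)
```

```text
t 11.83 tcp [ 0.5135 -0.2713  0.1168] rot [ 3.140e+00 -2.000e-03 -3.122e+00] F [-0.6  0.8 -3.3] gap 0.0449 grip 30.0
[162.  44.]
[186. 256.]
[367. 255.]
[374.  43.]
```

View pics/w4.png

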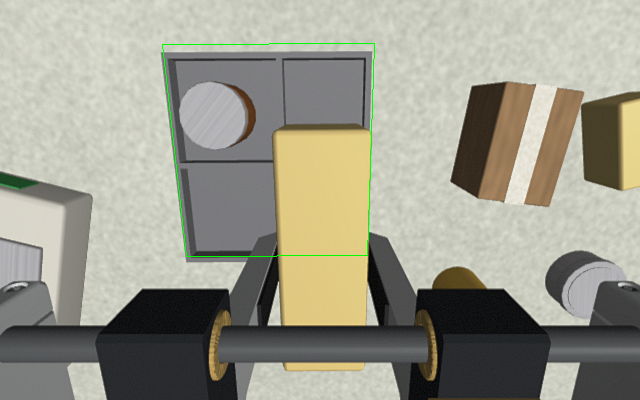

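The tray corners show at (162,52), (373,51) and (188,262), about 7 px further +x than the drawn estimate. I'll refit from these, and fit the carton and tall tub where visible.

Run:
```python
from w import *
c=camera("wrist")
U=[(162,52),(373,51),(188,262)];L=np.array([[-.095,-.0875,.02],[-.095,.0875,.02],[.095,-.0875,.02]])
r=least_squares(lambda p:np.concatenate([proj(c,w)-u for u,w in zip(U,pts(L,p))]),[.49,-.316,.02]);p=r.x;print(p,r.fun.round(1))
for y,x in((.0475,0),(-.0375,.046)):
  q=pts(np.array([[x,y,0]]),p)[0];print(q);goto(q[0],q[1],-.002,np.pi+p[2])
for k in masks_of(c,'carton')[:1]: print(fit([(c,k["mask"])],M['carton'],(.466,-.115),[-.06]).x)
```

```text
[ 0.49172764 -0.31499207  0.0275307 ] [ 0.2  0.3  0.1 -0.3 -0.3 -0.1]
[ 0.49042009 -0.26751007  0.        ]
  shift mm [ 23.6   2.1 119. ] turn [ 0.002 -0.002 -0.005]
[ 0.53874247 -0.35121161  0.        ]
  shift mm [-22.9 -82.7 118.8] turn [ 0.002 -0.002 -0.005]
[ 0.46621106 -0.11338732 -0.09323553]
```

{"name": "arm_command", "arguments": {"rows": [[[12,1,10],[0,0,0],30],[[12,1,30],[0,0,0],30],[[0,0,35],[0,0,0],30],[[0,0,25],[0,0,0],30],[[0,0,15],[0,0,0],30],[[0,0,8],[0,0,0],30],[[0,0,0],[0,0,0],30]]}}

```text
t: 12.57
ee_pos: [0.4903, -0.2669, -0.006]
tool_rot: [3.139, -0.003, -3.117]
ft_force: [-0.5, -0.7, -3.0]
finger_gap: 0.0447
grip_force: 30.0
```

{"name": "arm_command", "arguments": {"rows": [[[0,0,1.5],[0,0,0],45],[[0,0,0],[0,0,0],65],[[0,0,0],[0,0,0],65],[[0,0,0],[0,0,0],65],[[0,0,-15],[0,0,0],70],[[0,0,-35],[0,0,0],94],[[0,0,-40],[0,0,0],94],[[0,0,-40],[0,0,0],94],[[0,0,-30],[0,0,0],94],[[0,0,0],[0,0,0],94]]}}

```text
t: 13.4
ee_pos: [0.4961, -0.2731, 0.1633]
tool_rot: [-3.131, 0.014, -3.119]
ft_force: [1.5, -0.5, 0.9]
finger_gap: 0.0941
grip_force: 0.0
```

Run:
```python
from w import *
st();c=look('long_bar',.49,-.267,.03,'w5.png')
for o,x,y in(('tall_tub',.62,-.13),('flat_tin',.608,-.006)):
  for k in masks_of(c,o)[:1]: print(o,k["confidence"],fit([(c,k["mask"])],M[o],(x,y),[0]).x)
goto(.618,-.131,.16,np.pi)
```

```text
t 13.4 tcp [ 0.4961 -0.2731  0.1633] rot [-3.131  0.014 -3.119] F [ 1.5 -0.5  0.9] gap 0.0941 grip 0.0
long_bar conf 0.55 bbox [107 304] [240 353]
  fit [ 0.4913 -0.2687  0.0325] 0.03
flat_tin 0.96 [ 0.60671785 -0.00431938 -0.0038795 ]
  shift mm [-130.9  134.6   -7.6] turn [ 0.001 -0.002  0.023]
```

View pics/w5.png

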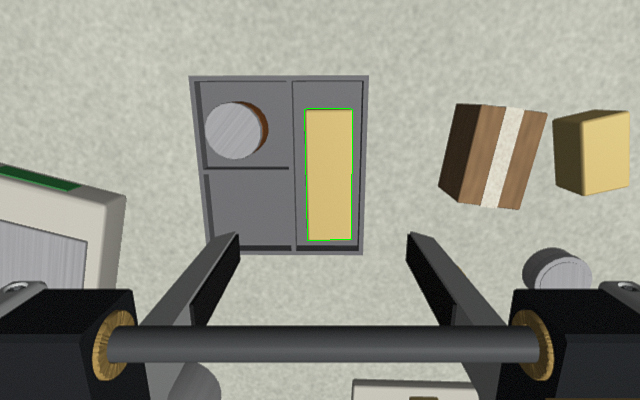

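The bar lies in the long compartment at (328,175). Next is the tall tub.

{"name": "arm_command", "arguments": {"rows": [[[-22,22,0],[0,0,0.02],94],[[-28,28,0],[0,0,0],94],[[-28,28,0],[0,0,0],94],[[-28,28,0],[0,0,0],94],[[-24,26,0],[0,0,0],94],[[0,0,0],[0,0,0],94],[[0,0,0],[0,0,0],94]]}}

```text
t: 14.18
ee_pos: [0.6193, -0.1343, 0.1505]
tool_rot: [3.14, -0.005, -3.136]
ft_force: [0.8, -1.0, -1.0]
finger_gap: 0.094
grip_force: 0.0
```

Run:
```python
from w import *
st();c=look('tall_tub',.62,-.13,0)
goto(.62,-.13,0,np.pi)
```

```text
t 14.18 tcp [ 0.6193 -0.1343  0.1505] rot [ 3.14  -0.005 -3.136] F [ 0.8 -1.  -1. ] gap 0.094 grip 0.0
tall_tub conf 0.86 bbox [158 299] [232 360]
  fit [ 0.622  -0.1288  0.0724] 0.09
  shift mm [ -2.2   6.3 151.4] turn [ 0.001 -0.004  0.003]
```

{"name": "arm_command", "arguments": {"rows": [[[-3,5,20],[0,0,0],94],[[0,0,30],[0,0,0],94],[[0,0,35],[0,0,0],94],[[0,0,35],[0,0,0],94],[[0,0,20],[0,0,0],94],[[0,0,10],[0,0,0],60],[[0,0,0],[0,0,0],35],[[0,0,0],[0,0,0],35],[[0,0,0],[0,0,0],35],[[0,0,0],[0,0,0],35],[[0,0,0],[0,0,0],35],[[0,0,0],[0,0,0],35]]}}

```text
t: 15.28
ee_pos: [0.6247, -0.1305, 0.0056]
tool_rot: [3.14, 0.003, -3.139]
ft_force: [-0.4, 3.2, 5.3]
finger_gap: 0.0518
grip_force: 30.0
```

{"name": "arm_command", "arguments": {"rows": [[[0,0,0],[0,0,0],35],[[0,0,0],[0,0,0],35],[[0,0,0],[0,0,0],35]]}}

```text
t: 15.53
ee_pos: [0.6246, -0.1304, 0.0056]
tool_rot: [3.141, 0.003, -3.139]
ft_force: [0.3, 3.6, 6.1]
finger_gap: 0.0518
grip_force: 30.0
```

Run:
```python
from w import *
st();goto(.5387,-.3512,.1,np.pi+.0275)
```

```text
t 15.53 tcp [ 0.6246 -0.1304  0.0056] rot [ 3.141e+00  3.000e-03 -3.139e+00] F [0.3 3.6 6.1] gap 0.0518 grip 30.0
  shift mm [  86.3 -220.4  -94.8] turn [ 0.001  0.003 -0.025]
```

{"name": "arm_command", "arguments": {"rows": [[[0,0,-25],[0,0,0],35],[[0,0,-35],[0,0,0],35],[[0,-10,-40],[0,0,-0.025],35],[[14,-35,0],[0,0,0],35],[[14,-35,0],[0,0,0],35],[[14,-35,0],[0,0,0],35],[[14,-35,0],[0,0,0],35],[[14,-35,0],[0,0,0],35],[[12,-30,0],[0,0,0],35],[[0,0,0],[0,0,0],35],[[0,0,0],[0,0,0],35]]}}

```text
t: 16.45
ee_pos: [0.5453, -0.3503, 0.1028]
tool_rot: [3.141, -0.001, -3.117]
ft_force: [-0.1, 0.5, -2.3]
finger_gap: 0.0519
grip_force: 30.0
```

Run:
```python
from w import *
st();goto(.5387,-.3512,.012,np.pi+.0275);c=look('tall_tub',.54,-.35,0,'w6.png')
```

```text
t 16.45 tcp [ 0.5453 -0.3503  0.1028] rot [ 3.141e+00 -1.000e-03 -3.117e+00] F [-0.1  0.5 -2.3] gap 0.0519 grip 30.0
  shift mm [ 6.5 -0.8 90.8] turn [ 0.    -0.001 -0.003]
tall_tub conf 0.63 bbox [184 261] [324 384]
  fit [ 0.6018 -0.343  -0.3396] 0.55
```

View pics/w6.png

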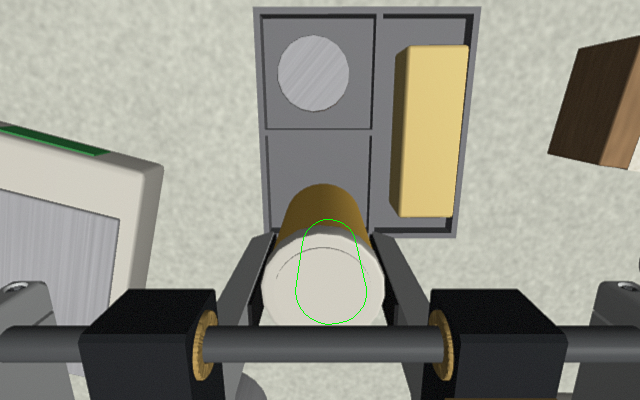

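The tub hangs upright over the cell (its base at about row 190), and the cell spans (270–370, 130–235). I'll lower it.

{"name": "arm_command", "arguments": {"rows": [[[6,-1,20],[0,0,0],35],[[0,0,30],[0,0,0],35],[[0,0,25],[0,0,0],35],[[0,0,12],[0,0,0],35],[[0,0,4],[0,0,0],35],[[0,0,0],[0,0,0],35]]}}

```text
t: 17.05
ee_pos: [0.5409, -0.3482, 0.0118]
tool_rot: [3.14, -0.001, -3.112]
ft_force: [0.6, 0.2, -2.8]
finger_gap: 0.0514
grip_force: 30.0
```

{"name": "arm_command", "arguments": {"rows": [[[0,0,1.5],[0,0,0],35],[[0,0,0],[0,0,0],35]]}}

```text
t: 17.22
ee_pos: [0.5424, -0.3505, 0.0127]
tool_rot: [-3.139, 0.003, -3.113]
ft_force: [0.4, -0.1, -3.4]
finger_gap: 0.0515
grip_force: 30.0
```

{"name": "arm_command", "arguments": {"rows": [[[0,0,1.5],[0,0,0],35],[[0,0,0],[0,0,0],35]]}}

```text
t: 17.38
ee_pos: [0.5416, -0.3504, 0.0106]
tool_rot: [-3.14, 0.001, -3.114]
ft_force: [-0.1, 0.9, -3.3]
finger_gap: 0.0517
grip_force: 30.0
```

{"name": "arm_command", "arguments": {"rows": [[[0,0,1.5],[0,0,0],35],[[0,0,0],[0,0,0],35]]}}

```text
t: 17.55
ee_pos: [0.5415, -0.3504, 0.0096]
tool_rot: [-3.14, 0.001, -3.114]
ft_force: [-1.2, 1.5, 4.0]
finger_gap: 0.0514
grip_force: 30.0
```

{"name": "arm_command", "arguments": {"rows": [[[0,0,0],[0,0,0],60],[[0,0,0],[0,0,0],75],[[0,0,0],[0,0,0],75],[[0,0,0],[0,0,0],75],[[0,0,-20],[0,0,0],75],[[0,0,-35],[0,0,0],75],[[0,0,-40],[0,0,0],75],[[0,0,-40],[0,0,0],94],[[14,20,-25],[0,0,0.06],94],[[14,38,0],[0,0,0.06],94],[[14,38,0],[0,0,0],94],[[14,38,0],[0,0,0],94]]}}

```text
t: 18.55
ee_pos: [0.4924, -0.2127, 0.1689]
tool_rot: [-3.141, 0.002, 3.047]
ft_force: [1.1, -0.8, 0.6]
finger_gap: 0.0938
grip_force: 0.0
```

Run:
```python
from w import *
st();goto(.466,-.114,.16,np.pi-.09)
```

```text
t 18.55 tcp [ 0.4924 -0.2127  0.1689] rot [-3.141e+00  2.000e-03  3.047e+00] F [ 1.1 -0.8  0.6] gap 0.0938 grip 0.0
  shift mm [35.6 95.8  8.8] turn [-0.001  0.002 -0.004]
```

{"name": "arm_command", "arguments": {"rows": [[[12,32,0],[0,0,0],94],[[12,32,0],[0,0,0],94],[[10,28,0],[0,0,0],94],[[0,0,0],[0,0,0],94],[[0,0,0],[0,0,0],94]]}}

```text
t: 18.97
ee_pos: [0.4672, -0.1177, 0.1682]
tool_rot: [-3.141, 0.001, 3.052]
ft_force: [0.8, 0.1, 0.3]
finger_gap: 0.0938
grip_force: 0.0
```

Run:
```python
from w import *
st();c=look('carton',.466,-.114,-.09,'w7.png')
goto(.466,-.114,0,np.pi-.09)
T=camera("top");a=T["pixels"][100:320,90:490,::-1];cv2.imwrite('pics/a2.png',a)
v=np.hstack([cv2.resize(cv2.imread('pics/w7.png'),(480,300)),a[:220,200:].repeat(1,0)]) if 0 else 0
I=np.zeros((520,640,3),np.uint8);I[:300,:480]=cv2.resize(cv2.imread('pics/w7.png'),(480,300));I[300:520,:400]=a;cv2.imwrite('pics/m.png',I)
```

```text
t 18.97 tcp [ 0.4672 -0.1177  0.1682] rot [-3.141e+00  1.000e-03  3.052e+00] F [0.8 0.1 0.3] gap 0.0938 grip 0.0
carton conf 0.56 bbox [132 295] [231 359]
  fit [ 0.4661 -0.1137 -0.0963] 0.04
  shift mm [  2.5   5.4 168.3] turn [-0.001  0.001 -0.002]
```

View pics/m.png

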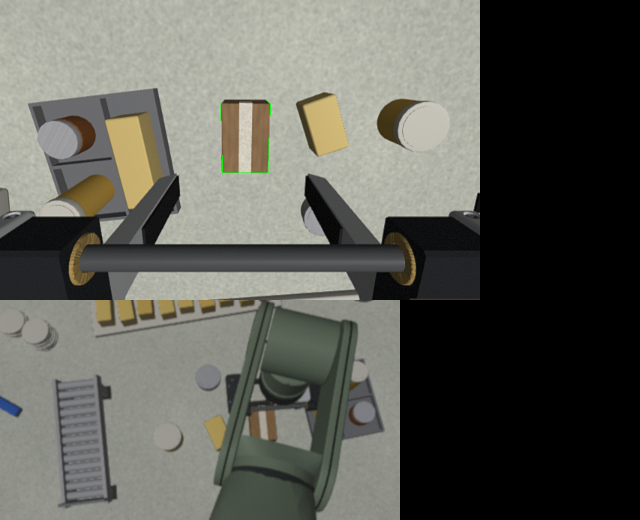

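The carton fit is exact at (0.466, -0.114), yaw -0.095. The tall tub stands in its cell. I'll grip the carton.

{"name": "arm_command", "arguments": {"rows": [[[1,4,20],[0,0,0.004],84],[[0,0,35],[0,0,0],84],[[0,0,38],[0,0,0],84],[[0,0,38],[0,0,0],84],[[0,0,28],[0,0,0],84],[[0,0,14],[0,0,0],84],[[0,0,5],[0,0,0],84],[[0,0,0],[0,0,0],50],[[0,0,0],[0,0,0],50],[[0,0,0],[0,0,0],50],[[0,0,0],[0,0,0],50],[[0,0,0],[0,0,0],50]]}}

```text
t: 20.12
ee_pos: [0.4684, -0.1151, -0.0083]
tool_rot: [-3.141, 0.003, 3.045]
ft_force: [0.2, -0.2, 2.9]
finger_gap: 0.0602
grip_force: 30.0
```

{"name": "arm_command", "arguments": {"rows": [[[0,0,0],[0,0,0],50],[[0,0,0],[0,0,0],50]]}}

```text
t: 20.28
ee_pos: [0.4684, -0.115, -0.0083]
tool_rot: [-3.141, 0.003, 3.045]
ft_force: [0.3, 1.6, 6.8]
finger_gap: 0.0599
grip_force: 30.0
```

Run:
```python
from w import *
st();goto(.583,.301,.2,np.pi-.075)
```

```text
t 20.28 tcp [ 0.4684 -0.115  -0.0083] rot [-3.141e+00  3.000e-03  3.045e+00] F [0.3 1.6 6.8] gap 0.0599 grip 30.0
  shift mm [ -74.6  425.  -208.3] turn [-0.001  0.003 -0.022]
```

{"name": "arm_command", "arguments": {"rows": [[[0,0,-25],[0,0,0],50],[[0,0,-38],[0,0,0],50],[[0,0,-38],[0,0,0],50],[[0,10,-38],[0,0,-0.02],50],[[-7,35,-15],[0,0,0],50],[[-7,40,0],[0,0,0],50],[[-7,40,0],[0,0,0],50],[[-7,40,0],[0,0,0],50],[[-7,40,0],[0,0,0],50],[[-7,40,0],[0,0,0],50],[[-7,40,0],[0,0,0],50],[[-7,40,0],[0,0,0],50]]}}

```text
t: 21.28
ee_pos: [0.5463, 0.2067, 0.1427]
tool_rot: [-3.14, -0.002, 3.066]
ft_force: [1.0, 0.1, -3.3]
finger_gap: 0.0595
grip_force: 30.0
```

{"name": "arm_command", "arguments": {"rows": [[[-8,40,0],[0,0,0],50],[[-8,30,0],[0,0,0],50],[[-8,20,0],[0,0,0],50],[[0,0,0],[0,0,0],50],[[0,0,0],[0,0,0],50]]}}

```text
t: 21.7
ee_pos: [0.577, 0.2935, 0.1421]
tool_rot: [-3.139, -0.003, 3.068]
ft_force: [0.1, 0.3, -3.3]
finger_gap: 0.0597
grip_force: 30.0
```

Run:
```python
from w import *
st();c=camera("wrist")
I=c["pixels"][:,:,::-1].copy()
p=[.491,.308,-.075]
h=lambda x,d:.06+x*np.tan(.13)+d
L=np.array([[x,y,h(x,.01)] for x in(-.15,.15) for y in(.052,.044,-.044,-.052)])
print(np.array([proj(c,w) for w in pts(L,p)]).round())
for i in range(4): cv2.line(I,*[tuple(proj(c,w).round().astype(int)) for w in pts(L[[i,i+4]],p)],(0,255,0),1)
cv2.imwrite('pics/w8.png',I)
```

```text
t 21.7 tcp [0.577  0.2935 0.1421] rot [-3.139e+00 -3.000e-03  3.068e+00] F [ 0.1  0.3 -3.3] gap 0.0597 grip 30.0
[[ 405. -126.]
 [ 394. -126.]
 [ 273. -126.]
 [ 262. -126.]
 [ 394.  275.]
 [ 384.  275.]
 [ 280.  275.]
 [ 271.  275.]]
```

View pics/w8.png

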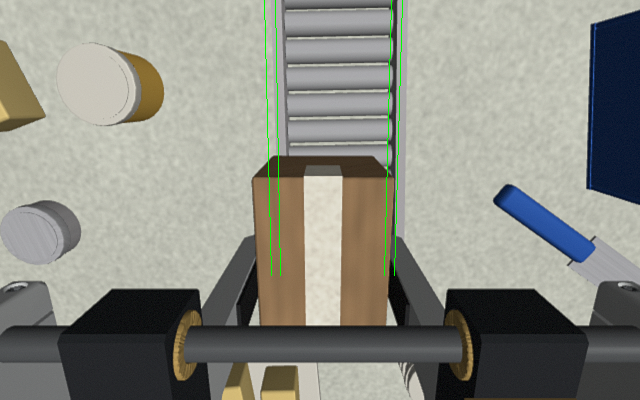

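Run:
```python
from w import *
c=camera("wrist");g=c["pixels"].mean(2)
p=[.491,.308,-.075];h=lambda x,d:.06+x*np.tan(.13)+d
for r in(20,75,130):
    print(r,'L',g[r-1:r+2,258:296].mean(0).astype(int));print('   R',g[r-1:r+2,384:418].mean(0).astype(int))
    for x in np.arange(-.1,.12,.01):
        u=[proj(c,w) for w in pts(np.array([[x,y,h(x,.01)] for y in(.052,.044,-.044,-.052)]),p)]
        if abs(u[0][1]-r)<9: print('   ',round(x,2),np.round(u,0).tolist())
```

```text
20 L [181 179 178 177 177 179 180 182 184 184 184 183 180 180 177 174 174 174
 174 173 174 173 175 176 176 119 105 112 166 170 169 168 167 169 167 168
 168 168]
   R [168 169 169 169 169 169 169 168 171 173 100  54  47  59 143 176 175 174
 175 173 173 173 173 173 176 186 187 190 192 193 192 189 189 191]
    -0.05 [[402.0, 22.0], [392.0, 22.0], [277.0, 22.0], [266.0, 22.0]]
75 L [190 190 187 182 178 176 177 177 177 177 179 179 179 179 178 179 177 170
 170 171 171 170 170 170 170 172 161 114 105 115 166 172 168 168 169 169
 169 169]
   R [169 170 168 169 168 169 169 171 173 148  71  47  50  87 171 173 171 170
 170 171 170 171 170 170 186 190 189 189 187 187 186 186 186 189]
    -0.01 [[401.0, 76.0], [390.0, 76.0], [278.0, 77.0], [268.0, 77.0]]
130 L [186 181 180 182 182 183 182 184 184 185 187 188 191 190 190 190 189 189
 182 168 165 166 166 166 167 166 166 168 148 111  94 141 170 171 169 169
 169 170]
   R [169 169 169 169 170 169 169 173 175  99  55  46  65 167 170 167 166 166
 166 166 166 164 166 179 185 185 185 186 187 185 184 185 186 188]
    0.03 [[399.0, 129.0], [389.0, 129.0], [279.0, 129.0], [269.0, 129.0]]
```

The rails' inner edges show at columns 284 and 398 (row 75), so the lane centre is about 5.5 mm further +y, at y ≈ 0.3135. I'll get its x from the rail ends in w1 and work out the tilted release pose.

Run:
```python
from w import *
s=sense();c=camera("wrist");A=R.from_euler('xyz',s["tool_rot"]).as_matrix();Cr,Cp=RT(c)
B=R.from_euler('xyz',[3.141,-.001,3.117]).as_matrix();e=np.array([.5878,.1172,.1741])
d=dict(intrinsics=c["intrinsics"],attitude=B@A.T@Cr,xyz=e+B@A.T@(Cp-s["ee_pos"]))
for uv in((460,238),(475,243),(565,245),(582,247)): print(uv,ray(d,uv,.09).round(4))
p=[.495,.3135,-.07]
# carton: base centre at lane x=.092, 4mm above rollers; base = tcp - tool_z*(.0083)
for X in(.092,):
  N=R.from_euler('z',p[2])*R.from_euler('y',-.13);n=N.apply([0,0,1])
  base=pts(np.array([[X,0,.06+X*np.tan(.13)]]),p)[0]+.004*n
  t=base-.0083*n;print('tcp',t);goto(*t,np.pi+p[2],.13);goto(*(t+n*.05),np.pi+p[2],.13)
  Bt=N.as_matrix()@np.diag([-1,1,-1]);At=R.from_euler('xyz',s["tool_rot"]);print((At.inv()*R.from_matrix(Bt)).as_rotvec())
```

```text
(460, 238) [0.6338 0.2427 0.09  ]
(475, 243) [0.6392 0.257  0.09  ]
(565, 245) [0.6434 0.3405 0.09  ]
(582, 247) [0.6458 0.3566 0.09  ]
tcp [0.58733075 0.30702627 0.06776412]
  shift mm [-8.9 16.2 75.2] turn [-0.002 -0.132 -0.007]
  shift mm [-2.3 16.1 25.7] turn [-0.002 -0.132 -0.007]
[-0.00252059 -0.13261601 -0.0062887 ]
```

{"name": "arm_command", "arguments": {"rows": [[[-1,7,0],[0,-0.066,-0.003],50],[[-1,7,0],[0,-0.066,-0.003],50],[[0,0,10],[0,0,0],50],[[0,0,10],[0,0,0],50],[[0,0,0],[0,0,0],50],[[0,0,0],[0,0,0],50]]}}

```text
t: 22.35
ee_pos: [0.5834, 0.305, 0.1224]
tool_rot: [-3.139, 0.128, 3.07]
ft_force: [-0.1, -0.6, -2.5]
finger_gap: 0.0601
grip_force: 30.0
```

Run:
```python
from w import *
st();goto(.586,.3055,.068,np.pi-.07,.13)
c=camera("wrist");g=c["pixels"].mean(2)
for r in(20,60,100):
    e=np.abs(np.diff(g[r-1:r+2].mean(0)));print(r,[(i,int(e[i])) for i in range(240,430) if e[i]>25])
m=masks_of(c,'carton')
if m: print([ (r,np.where(m[0]["mask"][r])[0][[0,-1]]) for r in (200,220)])
```

```text
t 22.35 tcp [0.5834 0.305  0.1224] rot [-3.139  0.128  3.07 ] F [-0.1 -0.6 -2.5] gap 0.0601 grip 30.0
  shift mm [ 4.4  0.8 54.3] turn [-0.003 -0.002 -0.002]
20 [(257, 53), (261, 51), (386, 75), (387, 43), (390, 74), (391, 41)]
60 [(259, 28), (260, 33), (264, 25), (384, 34), (385, 50), (389, 104)]
100 [(262, 48), (270, 36), (379, 36), (380, 62), (387, 37), (388, 80)]
[(200, array([253, 392])), (220, array([254, 391]))]
```

Looking down the tilted lane, the lane centre is at column 324.5 and the carton at 322.5, so they line up to about 1.5 mm. I'll lower it.

{"name": "arm_command", "arguments": {"rows": [[[2,1,15],[0,0,0],50],[[2,0,15],[0,0,0],50],[[0,0,12],[0,0,0],50],[[0,0,6],[0,0,0],50],[[0,0,3],[0,0,0],50],[[0,0,0],[0,0,0],50],[[0,0,0],[0,0,0],50]]}}

```text
t: 23.03
ee_pos: [0.5874, 0.3076, 0.0738]
tool_rot: [3.142, 0.133, 3.071]
ft_force: [-0.1, -0.4, -3.6]
finger_gap: 0.0596
grip_force: 30.0
```

{"name": "arm_command", "arguments": {"rows": [[[0,0,1.5],[0,0,0],50],[[0,0,0],[0,0,0],50]]}}

```text
t: 23.2
ee_pos: [0.5876, 0.3077, 0.0726]
tool_rot: [3.141, 0.133, 3.071]
ft_force: [-0.7, 0.4, -3.8]
finger_gap: 0.0597
grip_force: 30.0
```

{"name": "arm_command", "arguments": {"rows": [[[0,0,1.5],[0,0,0],50],[[0,0,0],[0,0,0],50]]}}

```text
t: 23.37
ee_pos: [0.5873, 0.3075, 0.0705]
tool_rot: [-3.141, 0.132, 3.071]
ft_force: [-0.2, -0.4, -4.2]
finger_gap: 0.0601
grip_force: 30.0
```

{"name": "arm_command", "arguments": {"rows": [[[0,0,3],[0,0,0],50],[[0,0,0],[0,0,0],50]]}}

```text
t: 23.53
ee_pos: [0.5873, 0.3073, 0.0668]
tool_rot: [-3.141, 0.131, 3.071]
ft_force: [0.1, 0.1, -4.5]
finger_gap: 0.0599
grip_force: 30.0
```

{"name": "arm_command", "arguments": {"rows": [[[0,0,2],[0,0,0],50],[[0,0,0],[0,0,0],50]]}}

```text
t: 23.7
ee_pos: [0.5876, 0.3072, 0.0647]
tool_rot: [-3.141, 0.131, 3.071]
ft_force: [-0.3, -0.1, -4.2]
finger_gap: 0.06
grip_force: 30.0
```

{"name": "arm_command", "arguments": {"rows": [[[0,0,1.5],[0,0,0],50],[[0,0,0],[0,0,0],50]]}}

```text
t: 23.87
ee_pos: [0.5884, 0.3074, 0.064]
tool_rot: [-3.141, 0.133, 3.071]
ft_force: [-0.1, 0.2, -3.9]
finger_gap: 0.0599
grip_force: 30.0
```

{"name": "arm_command", "arguments": {"rows": [[[0,0,1],[0,0,0],50],[[0,0,0],[0,0,0],50]]}}

```text
t: 24.03
ee_pos: [0.5891, 0.3074, 0.064]
tool_rot: [-3.142, 0.134, 3.071]
ft_force: [-1.4, -0.5, 0.4]
finger_gap: 0.06
grip_force: 30.0
```

Contact. I'll release.

{"name": "arm_command", "arguments": {"rows": [[[0,0,0],[0,0,0],94],[[0,0,0],[0,0,0],94],[[0,0,0],[0,0,0],94],[[0,0,0],[0,0,0],94],[[0,0,0],[0,0,0],94],[[0,0,-20],[0,0,0],94],[[0,0,-35],[0,0,0],94],[[0,0,-35],[0,0,0],94],[[0,0,-15],[0,0.066,0],94],[[0,0,0],[0,0.066,0],94]]}}

```text
t: 24.87
ee_pos: [0.5764, 0.3106, 0.1741]
tool_rot: [3.137, 0.007, 3.073]
ft_force: [1.8, 0.7, 0.0]
finger_gap: 0.0935
grip_force: 0.0
```

Run:
```python
from w import *
st();c=camera("wrist");save(c,'w9.png')
p=[.494,.312,-.07];M['carton_z']=0
for k in masks_of(c,'carton')[:1]:
    a=np.argwhere(k["mask"]);print(k["confidence"],a.min(0),a.max(0))
    X=-.086;n=R.from_euler('z',p[2])*R.from_euler('y',-.13)
    b=pts(np.array([[X,0,.06+X*np.tan(.13)]]),p)[0]
    u=np.array([proj(c,w) for w in n.apply(M['carton'])+b]);print('pred',u.min(0)[::-1],u.max(0)[::-1])
goto(.469,.1105,.16,np.pi-.07)
```

```text
t 24.87 tcp [0.5764 0.3106 0.1741] rot [3.137 0.007 3.073] F [1.8 0.7 0. ] gap 0.0935 grip 0.0
0.77 [ 66 277] [191 360]
pred [-121.8838803   270.63412158] [ 46.9930108  360.37111211]
  shift mm [  93.9 -205.1    8. ] turn [ 0.001  0.004 -0.002]
```

View pics/w9.png

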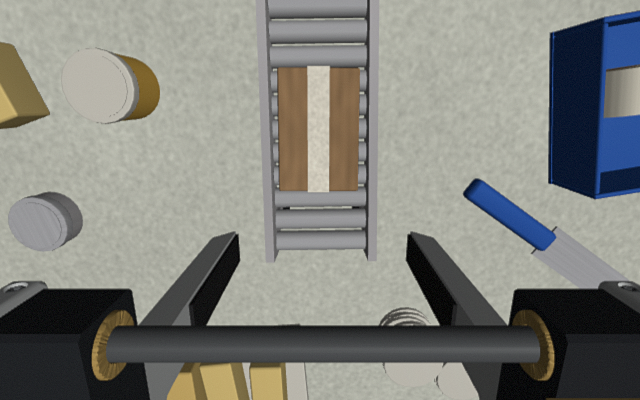

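The carton sits squarely between the rails at (318,130), mid-roll and already downhill of the release point. I'm going to the low tub meanwhile.

{"name": "arm_command", "arguments": {"rows": [[[10,-25,0],[0,0,0],94],[[17,-36,0],[0,0,0],94],[[17,-36,0],[0,0,0],94],[[17,-36,0],[0,0,0],94],[[17,-36,0],[0,0,0],94],[[15,-34,0],[0,0,0],94],[[0,0,0],[0,0,0],94],[[0,0,0],[0,0,0],94]]}}

```text
t: 25.63
ee_pos: [0.4657, 0.1114, 0.1659]
tool_rot: [-3.141, -0.001, 3.068]
ft_force: [-0.0, -0.6, 0.5]
finger_gap: 0.0941
grip_force: 0.0
```

```bash
cat > car.py <<'E'
from w import *
p=[.494,.3125,-.07];n=R.from_euler('z',p[2])*R.from_euler('y',-.13)
def place(o,cams=("scene","top")):
    for v in cams:
        c=camera(v)
        for k in masks_of(c,o)[:1]:
            q=np.array(k["uv"])
            f=lambda a:(n.apply(M[o])+pts(np.array([[a[0],a[1],.06+a[0]*np.tan(.13)]]),p)[0])
            def cost(a):
                I=np.zeros(k["mask"].shape,np.uint8);cv2.fillPoly(I,[np.round(hull(c,f(a))*16).astype(np.int32)],255,cv2.LINE_AA,4);return np.abs(I/255.-k["mask"]).sum()/k["mask"].sum()
            r=min((minimize(cost,[x,0],method='Nelder-Mead',options=dict(initial_simplex=[[x,0],[x+.02,0],[x,.01]])) for x in(-.086,-.01,.06)),key=lambda r:r.fun)
            print(o,v,round(k["confidence"],2),'lane xy',r.x.round(4),round(r.fun,2))
E
python3 - <<'E'
from car import *
st();place('carton');look('low_tub',.469,.1105,0);goto(.469,.1105,0,np.pi-.07)
E
```

```text
t 25.63 tcp [0.4657 0.1114 0.1659] rot [-3.141e+00 -1.000e-03  3.068e+00] F [-0.  -0.6  0.5] gap 0.0941 grip 0.0
carton scene 0.79 lane xy [-0.0334 -0.0019] 0.07
carton top 0.62 lane xy [-0.0379 -0.067 ] 5.03
low_tub conf 0.69 bbox [271 210] [324 258]
  fit [0.4817 0.1109 0.0564] 3.2
  shift mm [ -1.4  -2.8 166.8] turn [-0.     0.     0.001]
```

Run:
```python
from car import *
c=camera("wrist")
for o in('low_tub','flat_tin','tall_tub'):
  for k in masks_of(c,o):
    a=np.argwhere(k["mask"]);print(o,round(k["confidence"],2),a.min(0),a.max(0))
    r=fit([(c,k["mask"])],M['low_tub'],(.469,.1105),[0]);print(r.x,r.fun)
u=np.array([proj(c,w) for w in pts(M['low_tub'],[.469,.1105,0])]);print('pred',u.min(0),u.max(0))
place('carton',("scene",))
```

```text
low_tub 0.63 [151 290] [221 355]
[0.47310477 0.11359684 0.03697773] 0.09727808999318316
flat_tin 0.61 [270 210] [324 259]
[0.48021248 0.11179051 0.22645458] 3.1463512590022606
pred [285.37038869 146.01501077] [353.6328462  219.49297497]
carton scene 0.58 lane xy [-0.0707 -0.0031] 0.05
```

The tub fit is at (0.472, 0.1125). The carton is rolling and now at lane x -0.071. I'll grip the tub.

{"name": "arm_command", "arguments": {"rows": [[[-5,1,20],[0,0,0],94],[[0,0,35],[0,0,0],94],[[0,0,38],[0,0,0],94],[[0,0,38],[0,0,0],94],[[0,0,28],[0,0,0],94],[[0,0,14],[0,0,0],94],[[0,0,4],[0,0,0],80],[[0,0,0],[0,0,0],55],[[0,0,0],[0,0,0],55],[[0,0,0],[0,0,0],55],[[0,0,0],[0,0,0],55],[[0,0,0],[0,0,0],55]]}}

```text
t: 27.23
ee_pos: [0.4743, 0.1132, -0.0083]
tool_rot: [3.141, 0.004, 3.071]
ft_force: [0.5, -0.3, 4.0]
finger_gap: 0.0657
grip_force: 30.0
```

{"name": "arm_command", "arguments": {"rows": [[[0,0,0],[0,0,0],55],[[0,0,0],[0,0,0],55]]}}

```text
t: 27.4
ee_pos: [0.4743, 0.1132, -0.0083]
tool_rot: [3.141, 0.004, 3.071]
ft_force: [-0.9, -0.2, 6.0]
finger_gap: 0.0658
grip_force: 30.0
```

Run:
```python
from car import *
st();place('carton');goto(.584,.306,.15,np.pi-.07)
```

```text
t 27.4 tcp [ 0.4743  0.1132 -0.0083] rot [3.141 0.004 3.071] F [-0.9 -0.2  6. ] gap 0.0658 grip 30.0
carton scene 0.67 lane xy [-0.0907 -0.0036] 0.08
carton top 0.94 lane xy [-0.0916  0.0027] 0.36
  shift mm [ -96.5  200.1 -158. ] turn [ 0.     0.004 -0.   ]
```

The carton is at the stop. I'm carrying the tub over.

{"name": "arm_command", "arguments": {"rows": [[[0,0,-25],[0,0,0],55],[[0,0,-38],[0,0,0],55],[[0,0,-38],[0,0,0],55],[[0,0,-38],[0,0,0],55],[[-14,25,-10],[0,0,0],55],[[-17,35,0],[0,0,0],55],[[-17,35,0],[0,0,0],55],[[-17,35,0],[0,0,0],55],[[-17,35,0],[0,0,0],55],[[-14,35,0],[0,-0.065,0],55],[[0,0,0],[0,-0.066,0],55],[[0,0,0],[0,0,0],55]]}}

```text
t: 28.6
ee_pos: [0.5781, 0.3074, 0.1359]
tool_rot: [-3.139, 0.126, 3.076]
ft_force: [-0.6, -0.6, -3.2]
finger_gap: 0.0657
grip_force: 30.0
```

Run:
```python
from w import *
st();goto(.581,.3075,.066,np.pi-.07,.13)
c=camera("wrist");g=c["pixels"].mean(2)
for r in(20,60,100):
    e=np.abs(np.diff(g[r-1:r+2].mean(0)));print(r,[(i,int(e[i])) for i in range(240,430) if e[i]>25])
```

```text
t 28.6 tcp [0.5781 0.3074 0.1359] rot [-3.139  0.126  3.076] F [-0.6 -0.6 -3.2] gap 0.0657 grip 30.0
  shift mm [ 5.9  0.5 69.7] turn [-0.002 -0.004  0.004]
20 [(259, 43), (380, 27), (381, 53), (384, 35), (385, 79)]
60 [(261, 53), (264, 26), (265, 25), (380, 74), (383, 70), (384, 39)]
100 [(263, 50), (378, 46), (382, 98)]
```

{"name": "arm_command", "arguments": {"rows": [[[3,0,15],[0,0,0],55],[[3,0,18],[0,0,0],55],[[0,0,18],[0,0,0],55],[[0,0,9],[0,0,0],55],[[0,0,4],[0,0,0],55],[[0,0,0],[0,0,0],55],[[0,0,0],[0,0,0],55]]}}

```text
t: 29.23
ee_pos: [0.5853, 0.3052, 0.0754]
tool_rot: [-3.142, 0.132, 3.07]
ft_force: [-0.1, -0.2, -1.3]
finger_gap: 0.0659
grip_force: 30.0
```

{"name": "arm_command", "arguments": {"rows": [[[0,0,3],[0,0,0],55],[[0,0,0],[0,0,0],55]]}}

```text
t: 29.4
ee_pos: [0.5858, 0.3057, 0.0726]
tool_rot: [3.141, 0.132, 3.071]
ft_force: [-0.0, -0.3, -2.1]
finger_gap: 0.0654
grip_force: 30.0
```

{"name": "arm_command", "arguments": {"rows": [[[0,0,1.5],[0,0,0],55],[[0,0,0],[0,0,0],55]]}}

```text
t: 29.57
ee_pos: [0.5854, 0.3057, 0.0705]
tool_rot: [-3.141, 0.131, 3.071]
ft_force: [0.0, 0.4, -2.4]
finger_gap: 0.0654
grip_force: 30.0
```

{"name": "arm_command", "arguments": {"rows": [[[0,0,3.5],[0,0,0],55],[[0,0,0],[0,0,0],55]]}}

```text
t: 29.73
ee_pos: [0.5853, 0.3055, 0.0662]
tool_rot: [-3.141, 0.13, 3.071]
ft_force: [-0.7, 0.1, -3.2]
finger_gap: 0.0655
grip_force: 30.0
```

{"name": "arm_command", "arguments": {"rows": [[[0,1,1.5],[0,0,0],55],[[0,0,0],[0,0,0],55]]}}

```text
t: 29.9
ee_pos: [0.5857, 0.3066, 0.0648]
tool_rot: [-3.141, 0.13, 3.071]
ft_force: [0.9, -0.1, -2.7]
finger_gap: 0.0655
grip_force: 30.0
```

{"name": "arm_command", "arguments": {"rows": [[[0,0,1.5],[0,0,0],55],[[0,0,0],[0,0,0],55]]}}

```text
t: 30.07
ee_pos: [0.5863, 0.3066, 0.0638]
tool_rot: [-3.141, 0.131, 3.071]
ft_force: [1.0, -0.5, -3.0]
finger_gap: 0.0655
grip_force: 30.0
```

{"name": "arm_command", "arguments": {"rows": [[[0,0,1],[0,0,0],55],[[0,0,0],[0,0,0],55]]}}

```text
t: 30.23
ee_pos: [0.5871, 0.3066, 0.0638]
tool_rot: [3.142, 0.133, 3.071]
ft_force: [-0.6, -1.3, 2.2]
finger_gap: 0.0657
grip_force: 30.0
```

{"name": "arm_command", "arguments": {"rows": [[[0,0,1],[0,0,0],55],[[0,0,0],[0,0,0],55]]}}

```text
t: 30.4
ee_pos: [0.5879, 0.3066, 0.0638]
tool_rot: [3.141, 0.134, 3.071]
ft_force: [-0.7, -1.6, 5.0]
finger_gap: 0.0654
grip_force: 30.0
```

Contact. I'll back off 1 mm, release and retreat.

{"name": "arm_command", "arguments": {"rows": [[[0,0,-1],[0,0,0],55],[[0,0,0],[0,0,0],94],[[0,0,0],[0,0,0],94],[[0,0,0],[0,0,0],94],[[0,0,0],[0,0,0],94],[[0,0,0],[0,0,0],94],[[0,0,-20],[0,0,0],94],[[0,0,-35],[0,0,0],94],[[0,0,-35],[0,0,0],94],[[0,0,-15],[0,0.066,0],94],[[0,0,0],[0,0.066,0],94],[[0,0,0],[0,0,0],94]]}}

```text
t: 31.4
ee_pos: [0.576, 0.3075, 0.1692]
tool_rot: [3.14, 0.003, 3.07]
ft_force: [-0.2, -0.2, -0.3]
finger_gap: 0.0942
grip_force: 0.0
```

{"name": "arm_command", "arguments": {"rows": [[[0,0,0],[0,0,0],94],[[0,0,0],[0,0,0],94],[[0,0,0],[0,0,0],94],[[0,0,0],[0,0,0],94],[[0,0,0],[0,0,0],94],[[0,0,0],[0,0,0],94],[[0,0,0],[0,0,0],94],[[0,0,0],[0,0,0],94],[[0,0,0],[0,0,0],94],[[0,0,0],[0,0,0],94],[[0,0,0],[0,0,0],94],[[0,0,0],[0,0,0],94]]}}

```text
t: 32.4
ee_pos: [0.5726, 0.3075, 0.1669]
tool_rot: [-3.141, -0.001, 3.071]
ft_force: [-0.9, -0.0, 0.0]
finger_gap: 0.0941
grip_force: 0.0
```

{"name": "arm_command", "arguments": {"rows": [[[0,0,0],[0,0,0],94],[[0,0,0],[0,0,0],94],[[0,0,0],[0,0,0],94],[[0,0,0],[0,0,0],94],[[0,0,0],[0,0,0],94],[[0,0,0],[0,0,0],94],[[0,0,0],[0,0,0],94],[[0,0,0],[0,0,0],94],[[0,0,0],[0,0,0],94],[[0,0,0],[0,0,0],94],[[0,0,0],[0,0,0],94],[[0,0,0],[0,0,0],94]]}}

```text
t: 33.4
ee_pos: [0.5726, 0.3075, 0.1669]
tool_rot: [-3.141, -0.001, 3.071]
ft_force: [0.0, 0.5, -0.4]
finger_gap: 0.0939
grip_force: 0.0
```

Run:
```python
from car import *
st();place('low_tub',("scene",));place('carton',("scene",))
a=camera("scene");b=camera("wrist")
I=np.zeros((560,800,3),np.uint8);x=cv2.resize(a["pixels"][100:280,160:560],(800,360));I[:360]=x;I[360:560,:320]=cv2.resize(b["pixels"],(320,200));cv2.imwrite('pics/z.png',I[:,:,::-1])
```

```text
t 33.4 tcp [0.5726 0.3075 0.1669] rot [-3.141e+00 -1.000e-03  3.071e+00] F [ 0.   0.5 -0.4] gap 0.0939 grip 0.0
low_tub scene 0.74 lane xy [-0.0112 -0.0034] 0.11
carton scene 0.61 lane xy [-0.1851 -0.0065] 0.86
```

View pics/z.png

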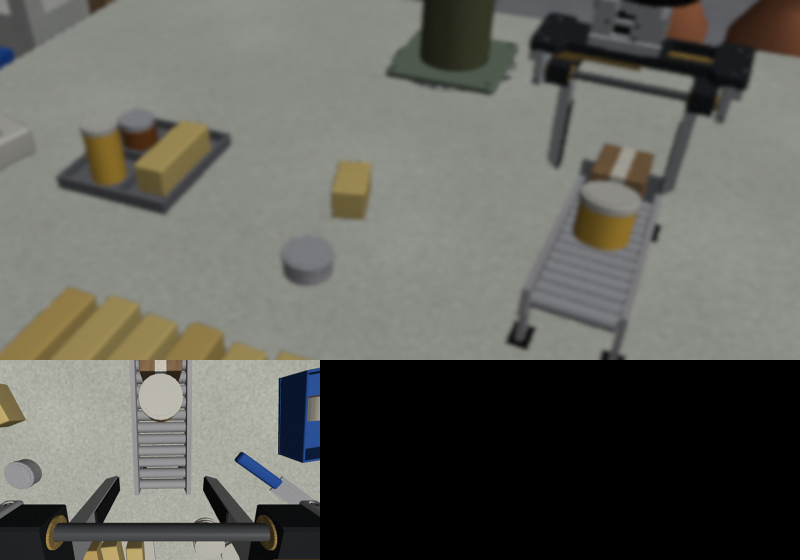

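Both orders are in place: the tall tub and bar are in the tray at (105,155) and (175,155), and the tub sits against the carton on the lane at (608,212). I'll let it settle a second more, then confirm and hand in.

{"name": "arm_command", "arguments": {"rows": [[[0,0,0],[0,0,0],94],[[0,0,0],[0,0,0],94],[[0,0,0],[0,0,0],94],[[0,0,0],[0,0,0],94],[[0,0,0],[0,0,0],94],[[0,0,0],[0,0,0],94],[[0,0,0],[0,0,0],94],[[0,0,0],[0,0,0],94],[[0,0,0],[0,0,0],94],[[0,0,0],[0,0,0],94],[[0,0,0],[0,0,0],94],[[0,0,0],[0,0,0],94]]}}

```text
t: 34.7
ee_pos: [0.5726, 0.3075, 0.1669]
tool_rot: [-3.141, -0.001, 3.071]
ft_force: [0.2, 0.1, -0.2]
finger_gap: 0.0939
grip_force: 0.0
```

Run:
```python
from car import *
place('low_tub',("scene",));place('low_tub',("wrist",))
print(close_job())
```

```text
low_tub scene 0.62 lane xy [-0.0169 -0.0032] 0.16
low_tub wrist 0.81 lane xy [-0.0106 -0.001 ] 0.06
the job is handed in; nothing more can be done
None
```

The job is handed in at about 35 s, with no verdict returned: the last pictures show the long bar and tall tub in the tray and the low tub up against the carton at the lane's stop; the short bar, tin and jar were not touched.

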